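# Fetch the heatsink from behind the bottles and fit it to the board

## Task

The finned heatsink for the computer board lies at the back of the pale green bench tray, boxed in by the spray can, the pump bottle and the amber flux bottle. First stand all three upright on the blue mat, then set the heatsink flat on the pink thermal pad of the bare chip on the board, centred and square to the chip's edges, and finally stand each of the three back in the tray on the very rest it came from. Keep the three upright throughout and leave the paste jar in the tray and the processor on the mat where they lie.

Things in the scene. Friction and masses are not known exactly. Their poses are not given: they have to be found in the camera images.
- spray_can: Loose spray can standing upright: round blue body with a yellow band, 52 mm in diameter and 125 mm high, with a red cap 45 mm in diameter on top (145 mm high in all); 0.15 to 0.3 kg. Grip it on the body, 90 to 115 mm above its foot. Origin: centre of its underside; z up.
- pump_bottle: Loose white dispenser bottle standing upright: round body 56 mm in diameter and 105 mm high, light-blue band, with a round steel dish 52 mm in diameter on top (120 mm high in all); 0.17 to 0.33 kg. Grip it on the body, 70 to 95 mm above its foot. Origin: centre of its underside; z up.
- flux_bottle: Loose amber bottle standing upright: round brown body 46 mm in diameter and 75 mm high with a white label, black screw cap 26 mm in diameter on top (100 mm high in all); 0.1 to 0.2 kg. Grip it on the body, 50 to 68 mm above its foot. Origin: centre of its underside; z up.
- heatsink: Loose square heatsink, 40 x 40 mm and 28 mm high, straight black fins (running along its y) on a bright aluminium base 6 mm thick; about 70 g, stiff enough to grip across any two opposite sides. It lies base down. Origin: centre of its underside; x and y along its edges, z up.
- caddy: Fixed pale green tray, 190 (x) x 214 mm (y); floor 6 mm above the table, lip 14 mm. Three dark round rests, 68 mm across, flush, centred 68 mm from the heatsink's place (35, 0): one on its -x side, one on each flank; a container on each, which one varies. Tool block along the back, x 95 to 113 mm, 46 mm high, handles to 98 mm at both ends. Origin on the table; x points to the tool block.
- mat: Fixed blue mat, 280 mm (its x) by 160 mm (its y), 2 mm thick: the place to set the three containers aside, anywhere on it. A processor lies near one of its corners. Origin: centre of its underside, on the table; x along its length. It lies to the left or to the right of the tray.
- board: Fixed dark-blue board, 170 x 170 mm, upper face 9.6 mm above the table, across the tray from the mat. Bare green 28 mm chip with a pink 24 mm thermal pad, inside a white printed 40 mm square; pad's upper face 12.6 mm above the table; nothing within 45 mm of it rises over 15 mm above the table. Origin: on the table straight below the pad's centre; x and y along the edges of chip and board.
- paste_jar: Loose small white jar with a green lid, 38 mm in diameter and 36 mm high, standing in a front corner of the tray. Leave it there. Origin: centre of its underside.
- processor: Loose processor: green square of 37.5 mm with a bright metal lid, 4.6 mm high, lying near a corner of the blue mat. Leave it there. Origin: centre of its underside.
There are look-alikes about, which are no part of the job. There is more than one size of the board; the one meant has the size given above.

How it is judged (in metres and radians):
On the way, in this order (a step that is already met when the one before it is completed fails the run):
1. all three containers stand upright and released on the blue mat, the heatsink still in its place (x of spray_can in the frame of mat between -0.14 and 0.14 m and y of spray_can in the frame of mat between -0.08 and 0.08 m and z of each of spray_can, pump_bottle, flux_bottle in the frame of mat below 0.008 m and angle between each of spray_can, pump_bottle, flux_bottle's own z axis and vertical below 0.15 rad and contact force between the fingers and spray_can below 0.1 N and x of pump_bottle in the frame of mat between -0.14 and 0.14 m and y of pump_bottle in the frame of mat between -0.08 and 0.08 m and contact force between the fingers and pump_bottle below 0.1 N and x of flux_bottle in the frame of mat between -0.14 and 0.14 m and y of flux_bottle in the frame of mat between -0.08 and 0.08 m and contact force between the fingers and flux_bottle below 0.1 N and distance of heatsink from where it was at the start of the episode below 0.02 m), for 0.2 s.
2. the heatsink lies flat, centred, square and released on the chip's pink pad, the three containers still on the mat (horizontal distance between heatsink and board below 0.01 m and z of heatsink in the frame of board between 0.0105 and 0.0155 m and angle between heatsink's own z axis and vertical below 0.1 rad and (angle between the x axis of heatsink and the x axis of board, either way round below 0.2 rad or angle between the x axis of heatsink and the y axis of board, either way round below 0.2 rad) and linear speed of heatsink below 0.02 m/s and contact force between the fingers and heatsink below 0.1 N and x of spray_can in the frame of mat between -0.14 and 0.14 m and y of spray_can in the frame of mat between -0.08 and 0.08 m and z of each of spray_can, pump_bottle, flux_bottle in the frame of mat below 0.008 m and angle between each of spray_can, pump_bottle, flux_bottle's own z axis and vertical below 0.15 rad and x of pump_bottle in the frame of mat between -0.14 and 0.14 m and y of pump_bottle in the frame of mat between -0.08 and 0.08 m and x of flux_bottle in the frame of mat between -0.14 and 0.14 m and y of flux_bottle in the frame of mat between -0.08 and 0.08 m), for 0.2 s.
At the end, for the whole second after the job is handed in: The heatsink rests flat on the chip's pink pad, its centre within 10 mm of the pad's and its edges within 11 degrees of the chip's (any quarter turn); each of the three containers stands upright in the tray within 18 mm of where it stood at the start; all are released and at rest (horizontal distance between heatsink and board below 0.01 m and z of heatsink in the frame of board between 0.0105 and 0.0155 m and angle between each of heatsink, spray_can, pump_bottle, flux_bottle's own z axis and vertical below 0.1 rad and (angle between the x axis of heatsink and the x axis of board, either way round below 0.2 rad or angle between the x axis of heatsink and the y axis of board, either way round below 0.2 rad) and linear speed of each of heatsink, spray_can, pump_bottle, flux_bottle below 0.02 m/s and distance of each of spray_can, pump_bottle, flux_bottle from where it was at the start of the episode below 0.018 m); the robot touches nothing.
It fails at once if a container is tipped by more than 35 degrees (angle between any of spray_can, pump_bottle, flux_bottle's own z axis and vertical above 0.6 rad).
It fails at once if the paste jar or the processor on the mat is moved by more than 20 mm (distance of any of paste_jar, processor from where it was at the start of the episode above 0.02 m).
It also fails if it takes over 136 s, if anything falls off the work surface, if the arm or the gripper's body presses on something with over 40 N, if the wrist force passes 120 N, or if a joint passes its speed limit or range.

## Robot

A 6-joint arm with a two-finger parallel gripper is mounted at the origin on the work surface. World frame = base frame: x ahead of the robot, y to its left, z up, the work surface at z = 0. Lengths are in mm, angles in rad, forces in N, time in s.
With the tool pointing down it reaches from about 350 to 875 mm from the base axis. Payload 4.2 kg.
Tool frame: the origin (TCP) lies between the finger pads; the fingertips stand 25 mm ahead of it and the grasp point (between the pads) lies 6 mm ahead of it; z points along the fingers, y is the line along which they close (so a half turn about z gives the same grasp; the last joint's range is limited). The gripper opens to 85 mm and grips with 20 to 120 N. Pads are 22 mm wide; open, the fingers measure 114 mm over their backs; the gripper's body (76 mm by 85 mm) begins 54 mm behind the grasp point. The pads swing forward as they close: fully open they stand 13 mm farther back than shut.
Start: joints at [1.408, 0.385, 0.008, 0, -1.194, -0.259], TCP at [255.844, 570.213, 256.312] pointing down, gripper open.
Joint ranges: [-3.14, 3.14], [-1.21, 2.06], [-1.07, 1.41], [-3.16, 2.05], [-2.99, -0.16], [-3.1, 3.1]. Speed limits (rad/s): [2.79, 2.79, 3.14, 3.14, 3.14, 3.14].

## Interface

Orientations are given as a unit quaternion [x, y, z, w].
In Python, from bench import read_state, get_image, job_done gives the robot as it stands.
- The arm moves only by the tool play_rows, never from a script. Its argument "series" is a list of rows, each a list of 6 numbers: the shift along the world's x, y, z in mm, then the turn, a rotation vector about the world's x, y, z in units of 6 degrees (1.0 is 6 degrees). A call has 1 to 20 rows; each row shifts and turns the commanded pose from where the row before left it; what a row does not reach is not made up. A row lasts 1/12 s, in which the tool goes at most 41.7 mm and 7.16 degrees, less where a joint would pass 70% of its speed; a pose out of reach is approached as far as the arm can. A call is refused whole if a number of a shift passes 41.7 or a number of a turn 1, either way. A call with a gripper value outside its range is refused whole. "gripper" is the opening, from 0 (shut) to 1 (fully open), set as the call begins (left out, the last holds). The fingers move at their own pace and stop on an object; the grip force is fixed at half the most. Time passes only in rows, so rows that do not move let the fingers close. It gives the time, the measured TCP pose, the force, the opening and the grip force at its end, in the units of the state.
- read_state(): the state, without advancing time (a new reading comes with each control period).
- get_image(name): name is "scene" or "top"; returns a dict with "image" (400x640x3 uint8, red, green, blue), "fx", "fy", "cx", "cy" (pixels), "eye" and "rotation" of the camera in the world. Camera axes: x right, y down, z forward; pixel columns grow to the right and rows downward; lengths in mm; the calibration is good to about 2 mm. A picture is of the moment at which its call begins. There is no depth.
- job_done(): hands the job in; it is judged then, once.
The state is a dict: "clock": time; "joints": joint angles; "joint_vel": joint speeds; "joint_efforts": joint torques, N m; "position": TCP position; "ee_rot": TCP orientation; "contact_force": force on the tool from outside, world axes, zero at the start; "wrist_torque": the same for the moment, N m; "gripper_width": finger opening in mm; "grasp_force": force on a finger pad.
Only numpy, scipy, OpenCV 4.12 (cv2) and the standard library are available. Lean on these libraries where they do the work, as an engineer would, in place of code of your own. Each camera call takes 0.05 s, during which the arm holds its last target. There are 200 camera calls.

## Working session

There is one attempt and no reset: what is moved stays moved. The work goes in short steps, Python scripts to look and compute and a tool call to move; the robot and the scene stay as the last step left them, time stands still between calls to the robot, and variables do not carry over. Pictures are saved under pics/ and viewed, at most 14 in all, crops included, and the job is handed in when it is done.

Besides the shell and the picture viewer there is one more tool, called after "Request:" as name(argument=value, ...) on one line, values as JSON. play_rows: Moves the arm, as the interface text tells. Its arguments: {"type":"object","properties":{"series":{"type":"array","items":{"type":"array","items":{"type":"number"}}},"gripper":{"type":"number"}},"required":["series"]}

```bash
mkdir -p pics; ls
cat > h.py <<'E'
import numpy as np,cv2
from bench import read_state,get_image,job_done
def shot(n,f):
    d=get_image(n);cv2.imwrite(f'pics/{f}.png',cv2.cvtColor(d['image'],cv2.COLOR_RGB2BGR))
    c={k:d[k] for k in d if k!='image'};np.save(f'pics/{f}.npy',c,allow_pickle=True);return d
def cal(f): return np.load(f'pics/{f}.npy',allow_pickle=True).item()
def ray(c,u,v,z):
    R=np.array(c['rotation']).reshape(3,3);e=np.array(c['eye'])
    d=R@np.array([(u-c['cx'])/c['fx'],(v-c['cy'])/c['fy'],1]);return (e+d*(z-e[2])/d[2])[:2].round(1)
def proj(c,p):
    R=np.array(c['rotation']).reshape(3,3);q=R.T@(np.array(p,float)-np.array(c['eye']))
    return (c['fx']*q[0]/q[2]+c['cx'],c['fy']*q[1]/q[2]+c['cy'])
E
python3 - <<'E'
from h import *
for n in('scene','top'):
    d=shot(n,n+'0');print({k:np.round(d[k],3).tolist() for k in d if k!='image'})
print(read_state())
E
```

```text
pics
{'fx': 440.104, 'fy': 440.104, 'cx': 322.092, 'cy': 198.695, 'eye': [1051.869, -332.504, 910.763], 'rotation': [0.848, 0.429, -0.133, -0.281]}
{'fx': 415.936, 'fy': 415.936, 'cx': 321.405, 'cy': 201.809, 'eye': [333.764, 25.597, 1027.537], 'rotation': [0.725, -0.678, 0.079, -0.088]}
{'clock': 0.1, 'joints': array([ 1.40763085e+00,  3.85496750e-01,  6.75528529e-03, -4.04034327e-04,
       -1.19396005e+00, -2.58598422e-01]), 'joint_vel': array([ 0.00060779, -0.00028709,  0.00119962,  0.00117687, -0.00065295,
        0.00122656]), 'joint_efforts': array([ 1.50131673e-04, -3.93315554e+01,  1.88930798e+01,  4.19796154e+00,
       -2.55865998e-03,  2.63980890e-07]), 'position': array([255.65550736, 569.81631142, 255.32235978]), 'ee_rot': array([ 9.77830621e-01, -2.09395161e-01, -1.42120552e-04,  9.60465443e-04]), 'contact_force': array([-0.62468475, -0.45755176, -0.68027017]), 'wrist_torque': array([-0.02487093, -0.03626589,  0.03166591]), 'grasp_force': 0.0, 'gripper_width': 85.2496274166403}
```

View pics/scene0.png

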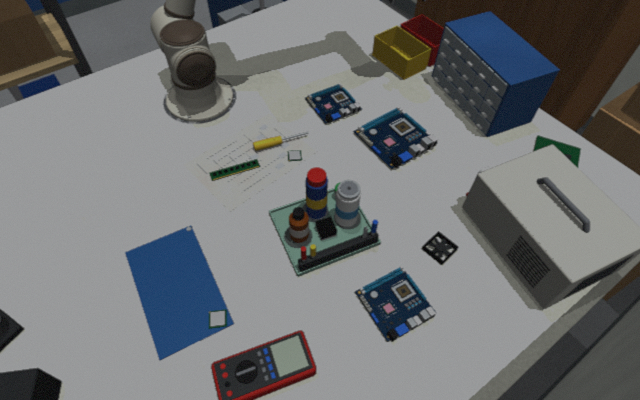

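View pics/top0.png

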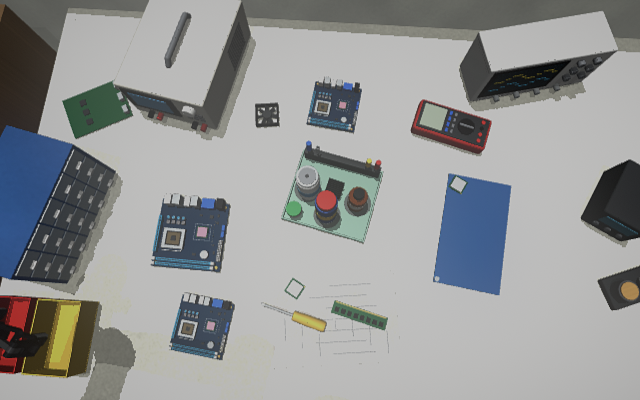

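```bash
sed -i "s/R=np.array(c\['rotation'\]).reshape(3,3)/R=Rotation.from_quat(c['rotation']).as_matrix()/; s/^import numpy as np,cv2/import numpy as np,cv2\nfrom scipy.spatial.transform import Rotation/" h.py
python3 - <<'E'
from h import *
im=cv2.imread('pics/top0.png');c=cal('top0')
a=cv2.resize(im[140:245,275:390],None,fx=4,fy=4,interpolation=cv2.INTER_CUBIC)
b=cv2.resize(im[190:275,150:235],None,fx=4,fy=4,interpolation=cv2.INTER_CUBIC)
m=np.zeros((600,800,3),np.uint8);m[:420,:460]=a;m[:340,460:]=b
s=cv2.imread('pics/scene0.png')
m[420:600,0:320]=cv2.resize(im[170:215,435:515],None,fx=4,fy=4,interpolation=cv2.INTER_CUBIC)
m[340:600,460:800]=cv2.resize(s[105:170,350:435],None,fx=4,fy=4,interpolation=cv2.INTER_CUBIC)
cv2.imwrite('pics/mos1.png',m)
for n,p in dict(board=[(162,193),(231,198),(152,268),(225,272)],mat=[(448,174),(511,185),(434,283),(499,295)],tray=[(303,147),(383,164),(282,223),(363,242)],).items(): print(n,[ray(c,*q,{'board':9.6,'mat':2,'tray':14}[n]).tolist() for q in p])
print(proj(c,(0,0,0)))
print('chip',ray(c,202,232,12.6),'proc',ray(c,457,185,5))
E
```

```text
board [[575.1, 452.4], [573.7, 276.0], [386.6, 446.9], [389.0, 268.6]]
mat [[676.1, -272.6], [657.2, -432.9], [397.4, -237.9], [379.6, -393.5]]
tray [[720.5, 104.8], [687.9, -103.3], [517.6, 141.1], [483.8, -61.1]]
(np.float64(325.08618099082247), np.float64(458.1040054703375))
chip [482.1 336.6] proc [ 647.2 -294.5]
```

View pics/mos1.png

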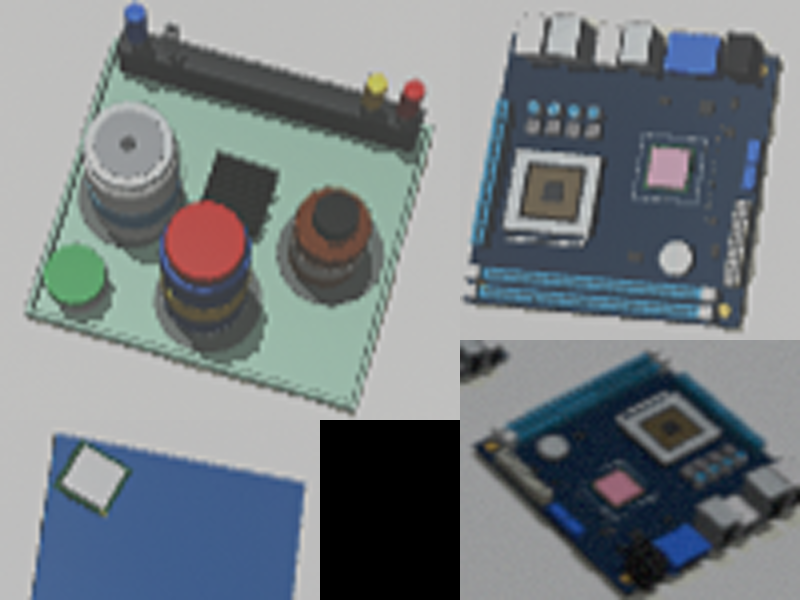

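Run:
```python
from h import *
c=cal('top0')
def P(x,y,z): return ray(c,275+x/4,140+y/4,z)
sp=P(204,242,151);pu=P(128,140,126);fl=P(337,215,106);hs=P(240,194,34);jar=P(75,273,42)
print(sp,pu,fl,hs,jar)
S=np.array([[-33,0],[35,68],[35,-68]]);T=np.array([sp,pu,fl])
import itertools
a=S-S.mean(0);b=T-T.mean(0)
th=np.arctan2((a[:,0]*b[:,1]-a[:,1]*b[:,0]).sum(),(a*b).sum());R=np.array([[np.cos(th),-np.sin(th)],[np.sin(th),np.cos(th)]])
o=T.mean(0)-R@S.mean(0);print(np.degrees(th),o,(S@R.T+o).round(1).tolist(),'hs',R@[35,0]+o)
def B(x,y): return ray(c,150+(x-460)/4,190+y/4,12.6)
print('pad',B(668,168),[B(*q).tolist() for q in((652,147),(690,150),(686,189),(647,185))])
print('sq',[B(*q).tolist() for q in((642,133),(708,137),(702,203),(633,199))])
c2=cal('scene0');print(ray(c2,350+(618-460)/4,105+(488-340)/4,12.6))
for n,z in (('spray',0),): pass
s=[(317,174,151)];print('spray scene',ray(c2,317,174,151),'pump',ray(c2,348,187,126),'flux',ray(c2,298.5,214,106))
```

```text
[548.6  34.7] [611.2  81.7] [580.5 -39.8] [609.2  15.6] [550.7 112.7]
-14.60461208226527 [568.16517052  28.64314947] [[536.2, 37.0], [619.2, 85.6], [584.9, -46.0]] hs [602.03428121  19.81799557]
pad [482.1 336.6] [[494.5, 348.2], [494.2, 324.5], [469.9, 323.7], [470.7, 348.1]]
sq [[502.9, 355.7], [503.1, 314.4], [461.9, 312.7], [461.5, 355.5]]
[484.  342.7]
spray scene [549.9  41.2] pump [605.1  87.8] flux [588.4 -37.3]
```

Request:
play_rows(series=[[19.5,-35.5,0,0,0,0.14],[19.5,-35.5,0,0,0,0.14],[19.5,-35.5,0,0,0,0.14],[19.5,-35.5,0,0,0,0.14],[19.5,-35.5,0,0,0,0.14],[19.5,-35.5,0,0,0,0.14],[19.5,-35.5,0,0,0,0.14],[19.5,-35.5,0,0,0,0.14],[19.5,-35.5,0,0,0,0.14],[19.5,-35.5,0,0,0,0.14],[19.5,-35.5,0,0,0,0.14],[19.5,-35.5,0,0,0,0.14],[19.5,-35.5,0,0,0,0.14],[19.5,-35.5,0,0,0,0.14],[19.5,-35.5,0,0,0,0.14],[0,0,0,0,0,0],[0,0,0,0,0,0]], gripper=1)

```text
clock: 1.52
position: [548.6, 35.6, 255.3]
ee_rot: [0.995, -0.103, -0.001, 0.0]
contact_force: [-0.6, 0.5, -1.2]
gripper_width: 85.5
grasp_force: 0.0
```

Run:
```python
from h import *
s=read_state();p=s['position'];R=Rotation.from_quat(s['ee_rot']).as_matrix();print(p,R.round(3).tolist(),s['joints'].round(2))
m=np.zeros((600,800,3),np.uint8)
for n,(x,y),o in (('scene',(255,125),0),('top',(270,120),400)):
    d=shot(n,n+'1');c=cal(n+'1')
    im=cv2.imread(f'pics/{n}1.png');m[:600,o:o+400]=cv2.resize(im[y:y+150,x:x+100],None,fx=4,fy=4,interpolation=cv2.INTER_CUBIC)
    f=lambda q:(np.array(proj(c,q))-[x,y])*4+[o,0]
    print(n,'tip L/R inner',[f(p+R@[0,sg*42.5,12]).round() for sg in(1,-1)],'base',proj(c,(0,0,0)))
cv2.imwrite('pics/mos2.png',m)
```

```text
[548.59276381  35.61791596 255.34919289] [[0.979, -0.205, -0.002], [-0.205, -0.979, -0.0], [-0.002, 0.001, -1.0]] [ 0.36  0.26 -0.18 -0.   -1.14  1.  ]
scene tip L/R inner [array([163., 110.]), array([313.,  61.])] base (np.float64(199.57078651031054), np.float64(98.94669624341223))
top tip L/R inner [array([707., 300.]), array([540., 254.])] base (np.float64(325.08618099082247), np.float64(458.1040054703375))
```

View pics/mos2.png

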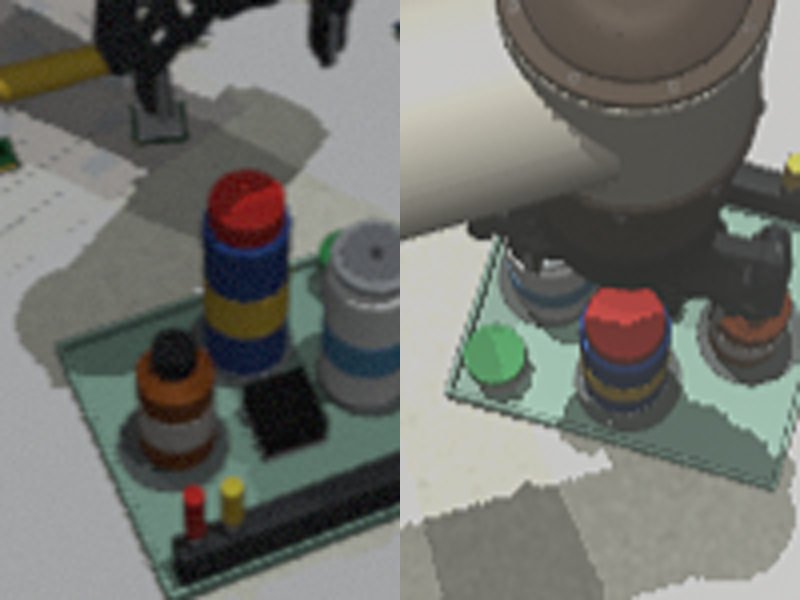

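Run:
```python
from h import *
c=cal('scene1');t=cal('top0')
P=lambda x,y,z: ray(c,255+x/4,125+y/4,z)
Q=lambda x,y,z: ray(t,275+x/4,140+y/4,z)
print('spray',P(248,199,151),P(248,343,6),Q(204,242,151))
print('pump',P(377,252,125),P(362,379,6),Q(128,140,126))
print('flux',P(174,345,106),P(175,441,6),Q(337,215,106))
print('hs',P(285,414,20),Q(240,194,34))
print('corners front scene L/R',P(58,347,14),P(170,598,14),'top',Q(28,315,14),Q(355,410,14),Q(118,40,14),Q(432,125,14))
print('rests top flux rest', Q(330,252,6))
for n,q in dict(s=(549,38,6),).items(): print((np.array(proj(c,q))-[255,125])*4)
```

```text
spray [551.7  39.9] [550.   42.3] [548.6  34.7]
pump [608.4  88.8] [613.   83.2] [611.2  81.7]
flux [582.4 -33.1] [581.9 -35.4] [580.5 -39.8]
hs [612.4  23.9] [609.2  15.6]
corners front scene L/R [487.9 -57.6] [668.9 -99.1] top [528.3 142.1] [482.7 -63. ] [712.6 100.3] [ 668.4 -104. ]
rests top flux rest [582.9 -43.6]
[241.50013371 345.33713099]
```

Request:
play_rows(series=[[2,4.5,0,0,0,0.5],[0,0,-20,0,0,0],[0,0,-25,0,0,0],[0,0,-25,0,0,0],[0,0,-25,0,0,0],[0,0,-25,0,0,0],[0,0,-15,0,0,0],[0,0,-6,0,0,0],[0,0,0,0,0,0],[0,0,0,0,0,0]])

```text
clock: 2.45
position: [550.7, 43.3, 116.1]
ee_rot: [0.997, -0.074, 0.001, -0.0]
contact_force: [0.1, -0.1, 1.5]
gripper_width: 85.6
grasp_force: 0.0
```

Request:
play_rows(series=[[0,0,0,0,0,0],[0,0,0,0,0,0],[0,0,0,0,0,0],[0,0,0,0,0,0],[0,0,0,0,0,0],[0,0,0,0,0,0],[0,0,0,0,0,0],[0,0,0,0,0,0],[0,0,0,0,0,0],[0,0,0,0,0,0]], gripper=0)

```text
clock: 3.28
position: [551.1, 42.1, 116.8]
ee_rot: [0.997, -0.075, 0.001, -0.0]
contact_force: [-0.3, -1.4, 6.2]
gripper_width: 51.0
grasp_force: 61.4
```

Run:
```python
from h import *
s=read_state();print({k:np.round(s[k],2).tolist() for k in s})
d=shot('scene','scene2');im=cv2.imread('pics/scene2.png')
cv2.imwrite('pics/mos3.png',cv2.resize(im[120:270,240:400],None,fx=4,fy=4,interpolation=cv2.INTER_CUBIC))
```

```text
{'clock': 3.28, 'joints': [0.37, 0.4, -0.35, 0.0, -0.81, 1.05], 'joint_vel': [-0.0, -0.0, -0.0, 0.0, 0.0, -0.0], 'joint_efforts': [0.56, -32.99, 13.62, 2.62, 0.38, -0.01], 'position': [551.14, 42.08, 116.84], 'ee_rot': [1.0, -0.07, 0.0, -0.0], 'contact_force': [-0.33, -1.4, 6.2], 'wrist_torque': [-0.25, 0.28, -0.03], 'grasp_force': 61.38, 'gripper_width': 51.0}
```

View pics/mos3.png

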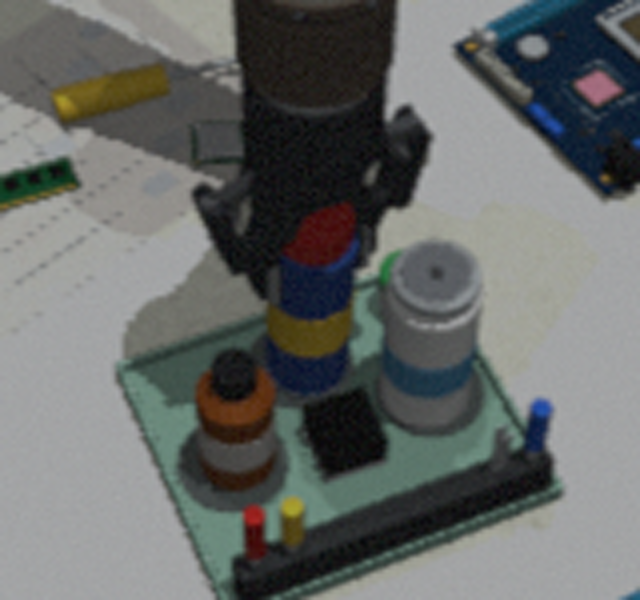

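Request:
play_rows(series=[[0,0,10,0,0,0],[0,0,25,0,0,0],[0,0,35,0,0,0],[0,0,35,0,0,0],[0,0,25,0,0,0],[-6,-18,0,0,0,0],[-11,-35,0,0,0,0],[-12,-37,0,0,0,0],[-12,-37,0,0,0,0],[-12,-37,0,0,0,0],[-12,-37,0,0,0,0],[-12,-37,0,0,0,0],[-12,-37,0,0,0,0],[-11,-35,0,0,0,0],[-10,-30,0,0,0,0],[-6,-18,0,0,0,0],[0,-6,0,0,0,0],[0,0,0,0,0,0]])

```text
clock: 4.83
position: [433.7, -322.8, 244.9]
ee_rot: [0.997, -0.076, -0.0, -0.0]
contact_force: [1.2, 0.3, -1.8]
gripper_width: 51.0
grasp_force: 62.9
```

Run:
```python
from h import *
d=shot('scene','scene3');im=cv2.imread('pics/scene3.png')
cv2.imwrite('pics/mos4.png',cv2.resize(im[80:380,110:390],None,fx=2,fy=2,interpolation=cv2.INTER_CUBIC))
c=cal('scene3')
print(read_state()['joints'].round(2))
print([((np.array(proj(c,(*q,2)))-[110,80])*2).round() for q in((434,-322),(518.5,-332),(603,-343))])
```

```text
[-0.34  0.25 -0.22 -0.   -1.1   1.76]
[array([103., 348.]), array([127., 407.]), array([152., 471.])]
```

View pics/mos4.png

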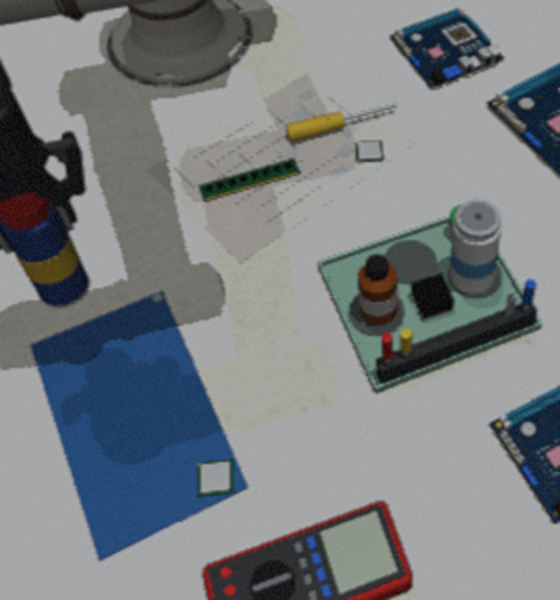

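Request:
play_rows(series=[[0,0,-15,0,0,0],[0,0,-30,0,0,0],[0,0,-30,0,0,0],[0,0,-28,0,0,0],[0,0,-15,0,0,0],[0,0,-8,0,0,0],[0,0,-4,0,0,0],[0,0,-2,0,0,0],[0,0,-1,0,0,0],[0,0,0,0,0,0]])

```text
clock: 5.72
position: [435.2, -321.8, 113.4]
ee_rot: [0.997, -0.074, 0.001, 0.0]
contact_force: [0.4, 0.2, -2.6]
gripper_width: 51.2
grasp_force: 62.9
```

Request:
play_rows(series=[[0,0,-0.7,0,0,0],[0,0,0,0,0,0],[0,0,0,0,0,0],[0,0,0,0,0,0],[0,0,0,0,0,0],[0,0,0,0,0,0]], gripper=1)

```text
clock: 6.22
position: [434.4, -321.9, 111.9]
ee_rot: [0.997, -0.075, 0.0, 0.0]
contact_force: [0.5, 0.5, 0.3]
gripper_width: 85.6
grasp_force: 0.0
```

Run:
```python
from h import *
c=cal('scene3')
print(ray(c,316,211,6))
s=read_state();print(s['gripper_width'],s['grasp_force'],s['position'],s['contact_force'])
```

```text
[549.1  39.9]
85.60431653023166 0.0 [ 434.44124662 -321.89766342  111.85525109] [0.45520927 0.50764885 0.27247078]
```

Request:
play_rows(series=[[0,0,20,0,0,0],[0,0,39.2,0,0,0],[0,0,39.2,0,0,0],[0,0,40,0,0,0],[14.7,34,0,0,0,0],[14.7,34,0,0,0,0],[14.7,34,0,0,0,0],[14.7,34,0,0,0,0],[14.7,34,0,0,0,0],[14.7,34,0,0,0,0],[14.7,34,0,0,0,0],[14.7,34,0,0,0,0],[14.7,34,0,0,0,0],[14.7,34,0,0,0,0],[14.7,34,0,0,0,0],[14.7,34,0,0,0,0],[0,0.8,0,0,0,0],[0,0,0,0,0,0],[0,0,-20,0,0,0],[0,0,-30,0,0,0]])

```text
clock: 7.88
position: [612.4, 86.8, 203.0]
ee_rot: [0.997, -0.075, 0.004, -0.001]
contact_force: [0.0, -0.0, -0.4]
gripper_width: 85.2
grasp_force: 0.0
```

Request:
play_rows(series=[[0,0,-30,0,0,0],[0,0,-30,0,0,0],[0,0,-25,0,0,0],[0,0,-15,0,0,0],[0,0,-7,0,0,0],[0,0,0,0,0,0],[0,0,0,0,0,0]])

```text
clock: 8.47
position: [611.1, 86.4, 93.8]
ee_rot: [0.997, -0.075, 0.0, 0.0]
contact_force: [0.7, 0.4, 0.3]
gripper_width: 85.2
grasp_force: 0.0
```

Request:
play_rows(series=[[0,0,0,0,0,0],[0,0,0,0,0,0],[0,0,0,0,0,0],[0,0,0,0,0,0],[0,0,0,0,0,0],[0,0,0,0,0,0],[0,0,0,0,0,0],[0,0,0,0,0,0]], gripper=0)

```text
clock: 9.13
position: [611.5, 86.9, 94.8]
ee_rot: [0.997, -0.074, 0.001, -0.0]
contact_force: [-0.4, -2.4, 5.6]
gripper_width: 55.1
grasp_force: 62.6
```

Run:
```python
from h import *
d=shot('scene','scene4');im=cv2.imread('pics/scene4.png')
cv2.imwrite('pics/mos5.png',cv2.resize(im[80:380,110:390],None,fx=2,fy=2,interpolation=cv2.INTER_CUBIC))
```

```text
(no output)
```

View pics/mos5.png

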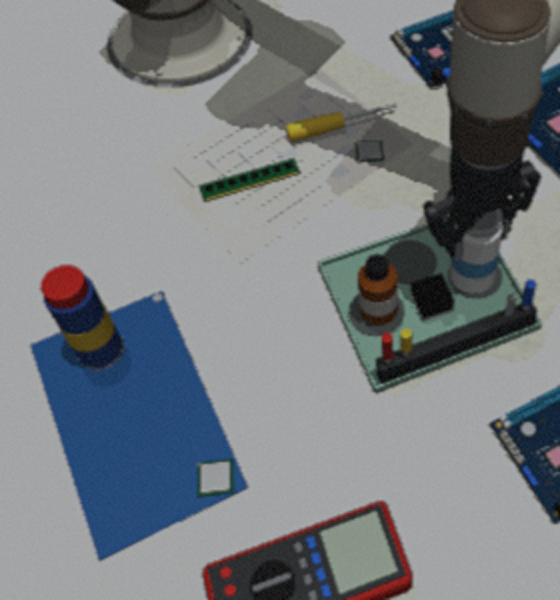

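Request:
play_rows(series=[[0,0,10,0,0,0],[0,0,25,0,0,0],[0,0,35,0,0,0],[0,0,35,0,0,0],[0,0,30,0,0,0],[-2.3,-10,0,0,0,0],[-7.9,-36,0,0,0,0],[-7.9,-36,0,0,0,0],[-7.9,-36,0,0,0,0],[-7.9,-36,0,0,0,0],[-7.9,-36,0,0,0,0],[-7.9,-36,0,0,0,0],[-7.9,-36,0,0,0,0],[-7.9,-36,0,0,0,0],[-7.9,-36,0,0,0,0],[-7.9,-36,0,0,0,0],[-7.9,-36,0,0,0,0],[-3,-13,0,0,0,0],[0,0,0,0,0,0]])

```text
clock: 10.77
position: [517.0, -334.6, 226.9]
ee_rot: [0.997, -0.077, -0.001, -0.0]
contact_force: [0.1, 0.2, -2.3]
gripper_width: 54.8
grasp_force: 64.1
```

Request:
play_rows(series=[[0,0,-15,0,0,0],[0,0,-30,0,0,0],[0,0,-30,0,0,0],[0,0,-30,0,0,0],[0,0,-18,0,0,0],[0,0,-8,0,0,0],[0,0,-4,0,0,0],[0,0,-2,0,0,0],[0,0,-1,0,0,0],[0,0,-0.7,0,0,0],[0,0,0,0,0,0]])

```text
clock: 11.68
position: [519.5, -332.1, 90.9]
ee_rot: [0.997, -0.075, 0.001, 0.0]
contact_force: [1.2, 0.8, 0.3]
gripper_width: 54.9
grasp_force: 64.5
```

Request:
play_rows(series=[[0,0,0,0,0,0],[0,0,0,0,0,0],[0,0,0,0,0,0],[0,0,0,0,0,0],[0,0,0,0,0,0],[0,0,0,0,0,0]], gripper=1)

```text
clock: 12.18
position: [518.6, -332.1, 89.4]
ee_rot: [0.997, -0.075, 0.0, 0.0]
contact_force: [0.8, 0.2, 0.7]
gripper_width: 85.7
grasp_force: 0.0
```

Request:
play_rows(series=[[0,0,20,0,0,0],[0,0,35,0,0,0],[0,0,35,0,0,0],[0,0,30,0,0,0],[7.9,37.2,0,0,0,0],[7.9,37.2,0,0,0,0],[7.9,37.2,0,0,0,0],[7.9,37.2,0,0,0,0],[7.9,37.2,0,0,0,0],[7.9,37.2,0,0,0,0],[7.9,37.2,0,0,0,0],[7.9,37.2,0,0,0,0],[0,0,0,0,0,0],[0,0,-15,0,0,0],[0,0,-30,0,0,0],[0,0,-35,0,0,0],[0,0,-30,0,0,0],[0,0,-19.3,0,0,0],[0,0,-10,0,0,0],[0,0,0,0,0,0]])

```text
clock: 13.85
position: [580.3, -34.8, 67.6]
ee_rot: [0.997, -0.075, -0.003, 0.001]
contact_force: [-0.8, 0.6, -0.3]
gripper_width: 85.2
grasp_force: 0.0
```

Request:
play_rows(series=[[0,0,0,0,0,0],[0,0,0,0,0,0],[0,0,0,0,0,0],[0,0,0,0,0,0],[0,0,0,0,0,0],[0,0,0,0,0,0],[0,0,0,0,0,0],[0,0,0,0,0,0],[0,0,0,0,0,0]], gripper=0)

```text
clock: 14.6
position: [583.0, -34.3, 72.0]
ee_rot: [0.997, -0.074, 0.002, -0.0]
contact_force: [-1.5, -0.7, 7.2]
gripper_width: 44.8
grasp_force: 61.3
```

Run:
```python
from h import *
d=shot('scene','scene5');im=cv2.imread('pics/scene5.png')
cv2.imwrite('pics/mos6.png',cv2.resize(im[130:310,130:390],None,fx=3,fy=3,interpolation=cv2.INTER_CUBIC))
```

```text
(no output)
```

View pics/mos6.png

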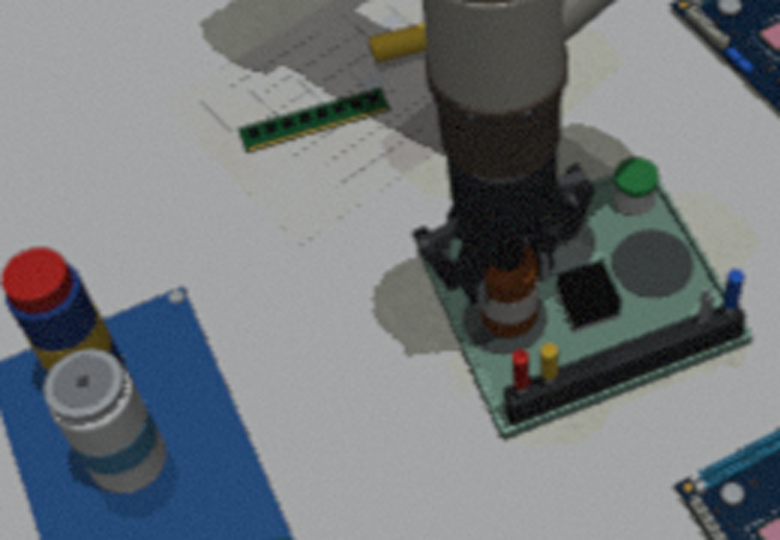

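Request:
play_rows(series=[[0,0,10,0,0,0],[0,0,25,0,0,0],[0,0,35,0,0,0],[0,0,30,0,0,0],[1.3,-20.6,0,0,0,0],[2.5,-36,0,0,0,0],[2.5,-36,0,0,0,0],[2.5,-36,0,0,0,0],[2.5,-36,0,0,0,0],[2.5,-36,0,0,0,0],[2.5,-36,0,0,0,0],[2.5,-36,0,0,0,0],[2.5,-36,0,0,0,0],[0,0,0,0,0,0],[0,0,-15,0,0,0],[0,0,-30,0,0,0],[0,0,-30,0,0,0],[0,0,-15,0,0,0],[0,0,-6,0,0,0],[0,0,-3,0,0,0]])

```text
clock: 16.32
position: [602.4, -342.6, 69.8]
ee_rot: [0.997, -0.075, -0.001, -0.0]
contact_force: [-0.3, -0.6, -0.9]
gripper_width: 44.6
grasp_force: 61.6
```

Request:
play_rows(series=[[0,0,-2,0,0,0],[0,0,-1.5,0,0,0],[0,0,-1,0,0,0],[0,0,0,0,0,0],[0,0,0,0,0,0]])

```text
clock: 16.73
position: [603.9, -343.2, 68.1]
ee_rot: [0.997, -0.075, 0.001, 0.0]
contact_force: [0.2, 0.8, 2.7]
gripper_width: 45.1
grasp_force: 61.8
```

Request:
play_rows(series=[[0,0,0,0,0,0],[0,0,0,0,0,0],[0,0,0,0,0,0],[0,0,0,0,0,0],[0,0,0,0,0,0],[0,0,10,0,0,0],[0,0,30,0,0,0],[0,0,40,0,0,0],[0,0,33.5,0,0,0],[0,0,0,0,0,0]], gripper=1)

```text
clock: 17.57
position: [606.9, -345.1, 190.5]
ee_rot: [0.997, -0.074, 0.008, 0.003]
contact_force: [0.5, -0.0, 1.0]
gripper_width: 85.4
grasp_force: 0.0
```

Run:
```python
from h import *
d=shot('scene','scene6');im=cv2.imread('pics/scene6.png');e=shot('top','top6');im2=cv2.imread('pics/top6.png')
m=np.zeros((600,800,3),np.uint8)
m[:540,:420]=cv2.resize(im[175:265,270:340],None,fx=6,fy=6,interpolation=cv2.INTER_CUBIC)
m[:400,420:800]=cv2.resize(im2[150:230,300:376],None,fx=5,fy=5,interpolation=cv2.INTER_CUBIC)
cv2.imwrite('pics/mos7.png',m)
b=im[180:330,110:260];cv2.imwrite('pics/mos7b.png',cv2.resize(b,None,fx=3,fy=3))
print(read_state()['position'],ray(cal('scene5'),347.3,218,6))
```

```text
[ 603.98410869 -343.2923803   183.36500746] [611.6  90.1]
```

View pics/mos7.png

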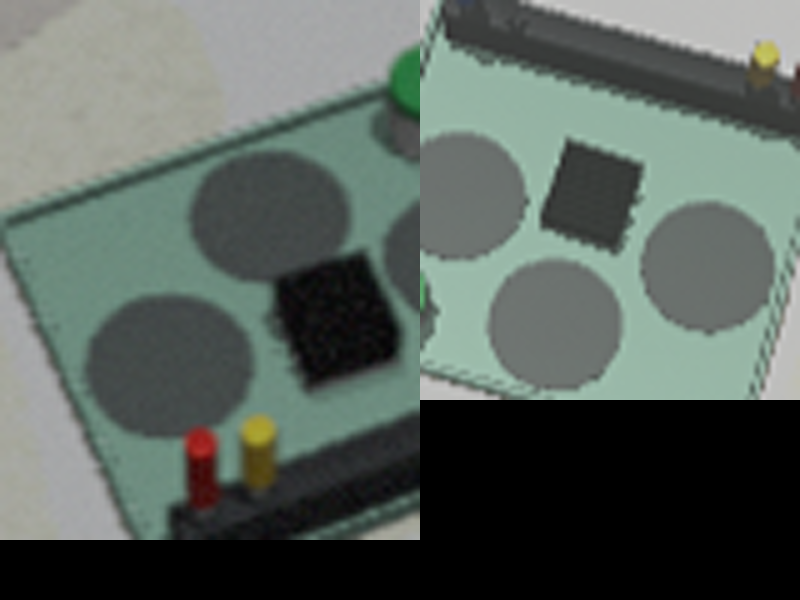

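View pics/mos7b.png

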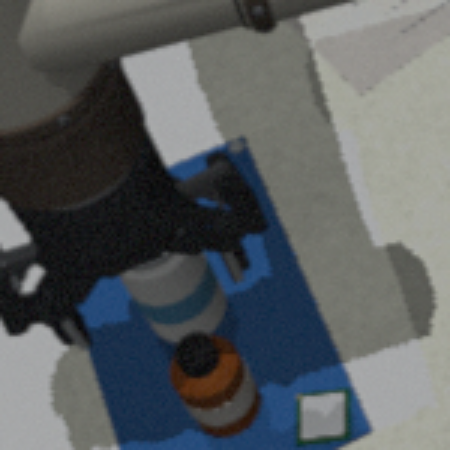

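Run:
```python
from h import *
c=cal('scene6');t=cal('top6')
P=lambda x,y,z: ray(c,270+x/6,175+y/6,z)
Q=lambda x,y,z: ray(t,300+(x-420)/5,150+y/5,z)+[1.5,5.7]
print('hs',P(335,320,20),Q(593,193.5,20))
ang=lambda a,b:np.degrees(np.arctan2(*(a-b)[::-1])).round(1)
print('edges',ang(Q(568,140,34),Q(643,162,34)),ang(Q(568,140,34),Q(542,220,34)),ang(Q(643,162,34),Q(618,252,34)),ang(P(362,252,34),P(275,285,34)),ang(P(275,285,20),P(305,390,20)))
print('rests spray',Q(556,325,6),P(270,216,6),'pump',Q(459,195,6),'flux',Q(708,266,6),P(170,366,6))
S=np.array([[-33,0],[35,68],[35,-68]])
p=[Q(556,325,6),Q(459,195,6),Q(708,266,6)];print([np.linalg.norm(a-Q(593,197,20)) for a in p])
for n,q in dict(TL=(652,147),TR=(690,150),BR=(686,189),BL=(647,185)).items(): print(n,ray(cal('top0'),150+(q[0]-460)/4,190+q[1]/4,12.6))
```

```text
hs [611.4  23.4] [614.   22.2]
edges 76.8 -13.7 -11.7 78.2 157.2
rests spray [548.4  36.4] [547.6  37.8] pump [612.6  90.1] flux [583.9 -38.2] [583.  -37.4]
[np.float64(65.40489278333852), np.float64(68.10117473289283), np.float64(66.52014732394993)]
TL [494.5 348.2]
TR [494.2 324.5]
BR [469.9 323.7]
BL [470.7 348.1]
```

Request:
play_rows(series=[[0.9,36.6,0,0,0,-0.07],[0.9,36.6,0,0,0,-0.07],[0.9,36.6,0,0,0,-0.07],[1,36.6,0,0,0,-0.07],[1,36.6,0,0,0,-0.07],[1,36.6,0,0,0,-0.07],[1,36.6,0,0,0,-0.07],[1,36.6,0,0,0,-0.07],[0.9,36.6,0,0,0,-0.07],[0.9,36.6,0,0,0,0],[0,0,0,0,0,0],[0,0,-25,0,0,0],[0,0,-35,0,0,0],[0,0,-35,0,0,0],[0,0,-25,0,0,0],[0,0,-15,0,0,0],[0,0,-8,0,0,0],[0,0,-4,0,0,0],[0,0,0,0,0,0],[0,0,0,0,0,0]])

```text
clock: 19.33
position: [613.1, 23.0, 33.8]
ee_rot: [0.994, -0.107, 0.001, -0.0]
contact_force: [0.0, 0.8, 0.3]
gripper_width: 85.3
grasp_force: 0.0
```

Request:
play_rows(series=[[0,0,0,0,0,0],[0,0,0,0,0,0],[0,0,0,0,0,0],[0,0,0,0,0,0],[0,0,0,0,0,0],[0,0,0,0,0,0],[0,0,0,0,0,0],[0,0,0,0,0,0],[0,0,0,0,0,0]], gripper=0)

```text
clock: 20.08
position: [613.3, 23.2, 34.2]
ee_rot: [0.994, -0.107, 0.001, -0.0]
contact_force: [-0.5, -0.2, 5.1]
gripper_width: 38.7
grasp_force: 61.7
```

Run:
```python
from h import *
s=read_state();print(s['position'],s['gripper_width'],s['grasp_force'],s['ee_rot'])
d=shot('scene','scene7');im=cv2.imread('pics/scene7.png')
cv2.imwrite('pics/mos8.png',cv2.resize(im[150:270,260:400],None,fx=5,fy=5,interpolation=cv2.INTER_CUBIC))
```

```text
[613.34198036  23.22862596  34.15024691] 38.734636105976236 61.678104400634766 [ 9.94224807e-01 -1.07312365e-01  1.01285652e-03 -2.51565560e-04]
```

View pics/mos8.png

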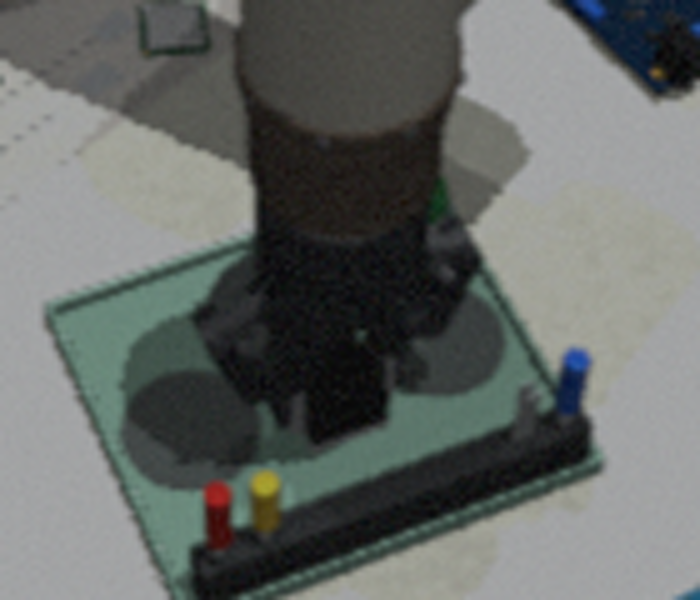

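Request:
play_rows(series=[[0,0,10,0,0,0],[0,0,25,0,0,0],[0,0,35,0,0,0],[0,0,30,0,0,0],[-6,15.5,0,0,0,0.2],[-12.8,32,0,0,0,0.2],[-12.8,32,0,0,0,0.2],[-12.8,32,0,0,0,0.2],[-12.8,32,0,0,0,0.2],[-12.8,32,0,0,0,0.2],[-12.8,32,0,0,0,0.2],[-12.8,32,0,0,0,0.2],[-12.8,32,0,0,0,0.2],[-12.8,32,0,0,0,0.2],[-7.3,16,0,0,0,0.05],[0,0,-20,0,0,0],[0,0,-25,0,0,0],[0,0,-18,0,0,0],[0,0,0,0,0,0],[0,0,0,0,0,0]])

```text
clock: 21.8
position: [483.6, 341.9, 69.3]
ee_rot: [1.0, -0.0, -0.001, 0.001]
contact_force: [-0.3, -0.3, 0.0]
gripper_width: 39.1
grasp_force: 61.0
```

Run:
```python
from h import *
s=read_state();p=s['position'];print(p,s['gripper_width'],s['grasp_force'],s['ee_rot'])
R=Rotation.from_quat(s['ee_rot']).as_matrix()
im=cv2.imread('pics/scene0.png');d=shot('scene','scene8');im2=cv2.imread('pics/scene8.png');c=cal('scene8')
m=np.zeros((600,800,3),np.uint8);x0,y0=350,85
for k,i in enumerate((im2,)): m[:600,:800]=cv2.resize(i[y0:y0+75,x0:x0+100],None,fx=8,fy=8,interpolation=cv2.INTER_CUBIC)
cv2.imwrite('pics/mos9.png',m)
f=lambda q:((np.array(proj(c,q))-[x0,y0]+.5)*8-.5).round().tolist()
h=p[2]-34.15+6
for n,z in (('top',h+28),('base',h)): print(n,[f((p[0]+a,p[1]+b,z)) for a,b in((20,20),(20,-20),(-20,-20),(-20,20))])
```

```text
[483.58780139 341.92004844  69.33972751] 39.05642591612361 60.99802851676941 [ 9.99998924e-01 -3.21752052e-04 -8.55266916e-04  1.14758810e-03]
top [[424.0, 353.0], [336.0, 403.0], [257.0, 334.0], [345.0, 285.0]]
base [[411.0, 411.0], [324.0, 461.0], [246.0, 392.0], [333.0, 344.0]]
```

View pics/mos9.png

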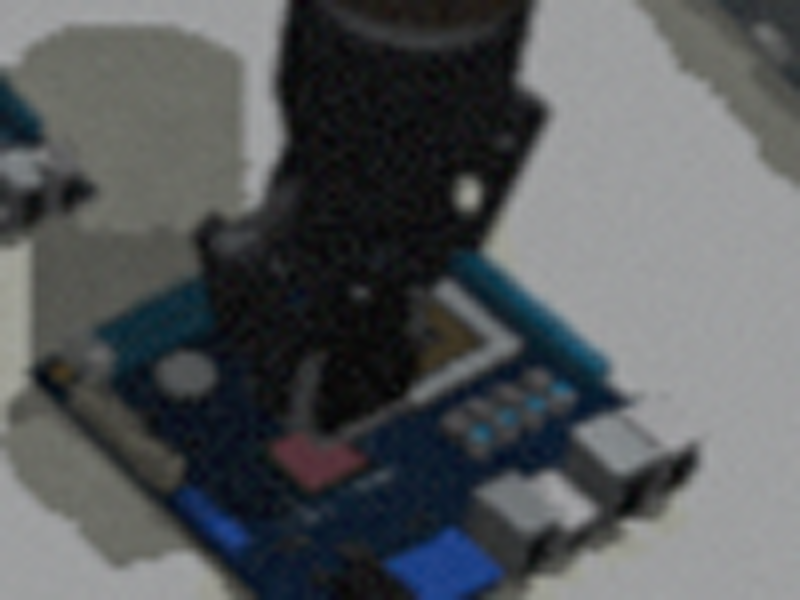

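Run:
```python
from h import *
g=cv2.cvtColor(cv2.imread('pics/scene8.png'),cv2.COLOR_BGR2GRAY);b=cv2.imread('pics/scene8.png')
print('     ',list(range(382,406)))
for y in range(124,148): print(y,' '.join('%3d'%v for v in g[y,382:406]))
print('R-B')
for y in range(134,148): print(y,' '.join('%4d'%(int(v[2])-int(v[0])) for v in b[y,382:406]))
```

```text
[382, 383, 384, 385, 386, 387, 388, 389, 390, 391, 392, 393, 394, 395, 396, 397, 398, 399, 400, 401, 402, 403, 404, 405]
124  15  16  23  15  13  25  12  11  18  18  11  14  12  14   9  12  14  16  11  33  50  46  51  52
125  19  11  15  17  20  16  27  18  18  23   9  11  10  21   9  16  17  16  23  44  49  48  49  55
126  19  21  18  17  16  16  16  14  16  14  19  16  14  19  12  14   9  11  26  40  46  30  37  50
127  17  22  17  20  22  19   9  16  10   9  10  14   9  10  13  14  13  16  13  27  33  41  38  46
128  17  18  22  24  16   9  20  18  19  15  18  15  12  10   9   9  17  10  17  23  28  40  50  51
129  14  19  30  15  15  16  29  38  36  12   9  12  10  11  17  18  16  11  15  13  31  47  53  51
130  16  26  19  19  15  30  50  42  25   8  20  10  10  10  13  18  20  16   9  11  32  51  51  56
131  11  14  19  22  13  44  49  47  15  14   9  11  24   9  10  14  22  12  12  16  33  54  69  89
132  21  15  18  10  26  43  54  45  19  11  11   9  11  17  10   9  16   8   6  30  53  88 107 110
133  17  20  15  25  33  43  51  35   8   9  13  14  18  21  14  11  10  23  13
[... 2460 characters left out ...]
   24   25   26   26   23   13  -15  -22  -35  -28  -29  -35  -32  -30  -28  -32
143  -14  -16   -4    8   20   26   25   25   27   29   26   22   17    9  -12  -18  -23  -29  -29  -25  -28  -25  -32  -28
144  -18  -15  -14    0    9   24   28   26   26   22   15    6   -7  -19  -19  -19  -16  -26  -29  -32  -28  -32  -31  -33
145  -18  -14  -13  -10   -9   10   21   22   12    7   -5  -20  -19  -19  -23  -20  -20  -24  -29  -26  -29  -34  -20  -33
146  -14  -10  -19  -13  -19  -10    3    4   -9  -24  -26  -25  -25  -21  -27  -33  -22  -31  -31  -28  -27  -30  -23  -36
147   -9  -18  -21  -11  -13  -19  -20  -20  -29  -27  -30  -36  -27  -30  -24  -33  -31  -30  -29  -32  -26  -28  -30  -32
```

Request:
play_rows(series=[[2.5,0.5,0,0,0,0],[0,0,-10,0,0,0],[0,0,-9,0,0,0],[0,0,-5,0,0,0],[0,0,-2.5,0,0,0],[0,0,-1,0,0,0],[0,0,-0.5,0,0,0],[0,0,0,0,0,0],[0,0,0,0,0,0],[0,0,0,0,0,0]])

```text
clock: 22.68
position: [486.7, 343.2, 42.3]
ee_rot: [1.0, -0.0, 0.0, -0.0]
contact_force: [-0.2, 0.4, -0.3]
gripper_width: 38.9
grasp_force: 61.0
```

Request:
play_rows(series=[[0,0,-1,0,0,0],[0,0,0,0,0,0],[0,0,-0.6,0,0,0],[0,0,0,0,0,0],[0,0,0,0,0,0]])

```text
clock: 23.1
position: [486.6, 343.1, 40.8]
ee_rot: [1.0, -0.0, 0.0, -0.0]
contact_force: [-0.4, -1.1, 1.2]
gripper_width: 39.0
grasp_force: 61.3
```

Request:
play_rows(series=[[0,0,0,0,0,0],[0,0,0,0,0,0],[0,0,0,0,0,0],[0,0,0,0,0,0],[0,0,0,0,0,0],[0,0,10,0,0,0],[0,0,30,0,0,0],[0,0,40,0,0,0],[0,0,40,0,0,0],[4,-40,30,0,0,0],[4,-40,0,0,0,0],[4,-40,0,0,0,0],[4,-40,0,0,0,0],[4,-40,0,0,0,0],[0,0,0,0,0,0],[0,0,0,0,0,0]], gripper=0.75)

```text
clock: 24.43
position: [506.0, 147.8, 186.3]
ee_rot: [1.0, -0.002, 0.001, -0.0]
contact_force: [0.3, 1.1, -0.5]
gripper_width: 64.0
grasp_force: 0.0
```

Run:
```python
from h import *
print(read_state()['position'],read_state()['ee_rot'])
m=np.zeros((600,800,3),np.uint8)
d=shot('scene','scene9');d=shot('top','top9');im=cv2.imread('pics/scene9.png');t=cv2.imread('pics/top9.png');c=cal('scene9');ct=cal('top9')
m[:400,:400]=cv2.resize(im[115:165,365:415],None,fx=8,fy=8,interpolation=cv2.INTER_CUBIC)
m[:400,400:]=cv2.resize(t[205:255,178:228],None,fx=8,fy=8,interpolation=cv2.INTER_CUBIC)
m[400:,:]=cv2.resize(t[160:240,410:730][:, :230],(575,200)) [:, :800] if 0 else 0
m[400:600,:300]=cv2.resize(im[190:340,110:335],(300,200))
m[400:600,300:620]=cv2.resize(t[160:300,400:624],(320,200))
cv2.imwrite('pics/mos10.png',cv2.convertScaleAbs(m,alpha=1.3,beta=15))
f=lambda q:((np.array(proj(c,q))-[365,115]+.5)*8).round().tolist()
for z in(40.6,12.6):print(z,[f((484+a,342.6+b,z)) for a,b in((20,20),(20,-20),(-20,-20),(-20,20))])
```

```text
[506.01626729 147.84244693 186.34637908] [ 9.99997475e-01 -2.15421534e-03  5.57753897e-04 -3.14350070e-04]
40.6 [[293.0, 173.0], [207.0, 223.0], [129.0, 154.0], [215.0, 106.0]]
12.6 [[281.0, 230.0], [195.0, 279.0], [119.0, 211.0], [204.0, 163.0]]
```

View pics/mos10.png

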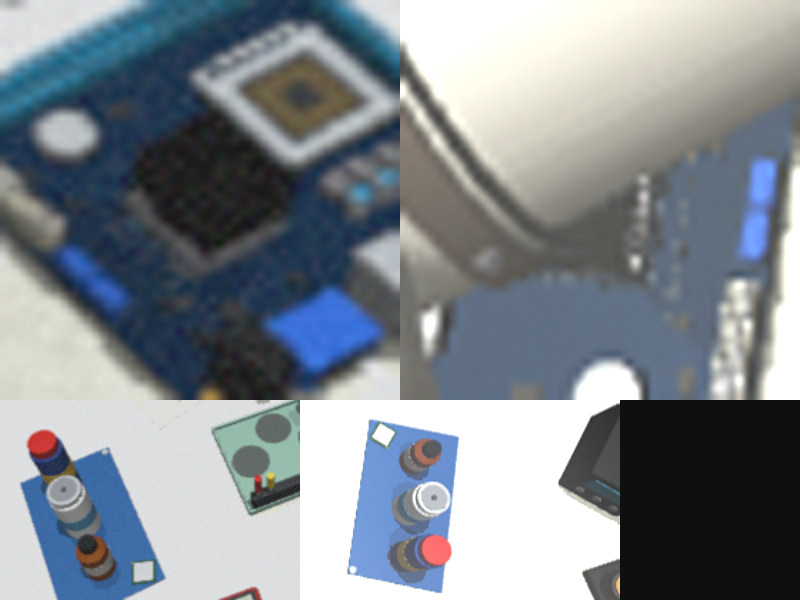

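Request:
play_rows(series=[[7.4,-37.4,0,0,0,-0.11],[7.4,-37.4,0,0,0,-0.11],[7.4,-37.4,0,0,0,-0.11],[7.4,-37.4,0,0,0,-0.12],[7.4,-37.4,0,0,0,-0.12],[7.4,-37.4,0,0,0,-0.12],[7.4,-37.4,0,0,0,-0.12],[7.4,-37.4,0,0,0,-0.12],[7.4,-37.4,0,0,0,-0.12],[7.4,-37.4,0,0,0,-0.12],[7.4,-37.4,0,0,0,-0.11],[7.4,-37.4,0,0,0,-0.11],[7.4,-37.4,0,0,0,-0.11],[0,0,0,0,0,0],[0,0,0,0,0,0],[0,0,0,0,0,0]], gripper=1)

```text
clock: 25.87
position: [602.6, -335.2, 184.7]
ee_rot: [0.997, -0.078, -0.0, -0.0]
contact_force: [-0.8, 0.8, 0.7]
gripper_width: 85.4
grasp_force: 0.0
```

Run:
```python
from h import *
print(read_state()['position'],read_state()['ee_rot'])
shot('scene','scene10');shot('top','top10')
P={'scene':(380,135,400,150),'top':(195,224,210,240)}
for n in('scene','top'):
    a=cv2.imread(f'pics/{n}0.png').astype(int);b=cv2.imread(f'pics/{n}10.png').astype(int);c=cal(n+'10')
    x0,y0,x1,y1=P[n];r=a[y0:y1,x0:x1];w=np.clip((r[...,2]-r[...,0])-5,0,None).astype(float)
    yy,xx=np.mgrid[y0:y1,x0:x1];u,v=(w*xx).sum()/w.sum(),(w*yy).sum()/w.sum();q=ray(c,u,v,12.6);print(n,'pad',u,v,q)
    g=cv2.cvtColor(b.astype(np.uint8),cv2.COLOR_BGR2GRAY)
    D=np.abs(a-b).sum(2);X,Y=(int(u),int(v))
    print('diff',X-14,Y-20)
    for y in range(Y-20,Y+14): print(y,' '.join('%3d'%k for k in D[y,X-14:X+15]))
    f=lambda p:np.round(proj(c,p),1).tolist()
    for z in(40.6,12.6):print(z,[f((q[0]+s,q[1]+t,z)) for s,t in((20,20),(20,-20),(-20,-20),(-20,20))])
```

```text
[ 602.64965113 -335.2218861   184.67887305] [ 9.96934052e-01 -7.82446511e-02 -4.62867688e-04 -2.38034340e-04]
scene pad 389.04117280099814 141.55271366188396 [482.  342.8]
diff 375 121
121  13  22  21  18  16  14  15   8  21  16  11  22   6   8  25   5  10  16  12  17  33  23  27  28  25  35  32  21  18
122  15  13  14  19  13  12  20  14   9  13  12   9   4  22   6   8  22  25  18  24  29  30  38  37  22  32  31  12   9
123  15  23  28  14  18  17   8  17  14  11  10  14   5  11   5  14  18   9  23  18  27  31  17  26  13  17  14   7  11
124  23  17   8  28   9  20   9   5  29   7  21  10  25  23  18  33  23  22  34  34  33  30  23  10   6   9   0  21  13
125  27  14   7  23   8  15   8  25  16  28  14   9  23  10  18  20  35  34  27  26   8  17  16  11  18  10  14  20  22
126   9   5  21  12  10  10  23  11  10   7   8  26   5  10   8  23  36  30  34  36   5   9   4  34   5  14  16   9  23
127  20   3   5  20  20  25  11   5   9  22  19  12  11  20  13  10  17  16   7  21  30  14  19  12  21  26   4   7  20
128   9  10   7  10   4  20  28   5  18   6  10  21  11   7  18  12  19  36
[... 6896 characters left out ...]
  54  31  50  50  22  26  31  72 100  87  88  89  90  58   2   0   3   2   4   2
241   3   1   3   3   2   0   4   0   0   4   2   5   2   4   2   5  13  31  30  29  32  31  29   2   2   3   0   0   0
242   2   1   2   0   2   1   1   3   0   2   0   2   2   2   1   2   1   3   5   1   2   1   0   1   3   2   1   4   2
243   5   0   3   0   1   3   1   1   0   2   2   3   3   2   2   1   1   3   0   2   2   3   7   2   3   0   0   3   3
244   2   1   3   0   2   1   4   1   2   1   1   4   2   3   0   2   2   0   1   1   2   3   3   3   1   0   3   0   2
40.6 [[191.1, 220.8], [207.5, 221.9], [205.3, 238.3], [188.7, 237.2]]
12.6 [[194.6, 223.0], [210.6, 224.0], [208.5, 240.0], [192.3, 238.9]]
```

Request:
play_rows(series=[[1.3,-8,0,0,0,0],[0,0,-15,0,0,0],[0,0,-30,0,0,0],[0,0,-30,0,0,0],[0,0,-25,0,0,0],[0,0,-12,0,0,0],[0,0,-5,0,0,0],[0,0,0,0,0,0],[0,0,0,0,0,0]])

```text
clock: 26.72
position: [604.5, -344.7, 69.9]
ee_rot: [0.997, -0.078, 0.001, 0.001]
contact_force: [0.8, 0.1, 0.8]
gripper_width: 85.8
grasp_force: 0.0
```

Request:
play_rows(series=[[0,0,0,0,0,0],[0,0,0,0,0,0],[0,0,0,0,0,0],[0,0,0,0,0,0],[0,0,0,0,0,0],[0,0,0,0,0,0],[0,0,0,0,0,0],[0,0,0,0,0,0],[0,0,0,0,0,0]], gripper=0)

```text
clock: 27.47
position: [604.2, -344.7, 69.9]
ee_rot: [0.997, -0.079, 0.001, 0.001]
contact_force: [-0.9, 1.5, 6.2]
gripper_width: 44.3
grasp_force: 61.4
```

Request:
play_rows(series=[[0,0,10,0,0,0],[0,0,25,0,0,0],[0,0,35,0,0,0],[0,0,30,0,0,0],[-1.2,21.7,0,0,0,0],[-2.5,36,0,0,0,0],[-2.5,36,0,0,0,0],[-2.5,36,0,0,0,0],[-2.5,36,0,0,0,0],[-2.5,36,0,0,0,0],[-2.5,36,0,0,0,0],[-2.5,36,0,0,0,0],[-2.5,36,0,0,0,0],[0,0,0,0,0,0],[0,0,-15,0,0,0],[0,0,-30,0,0,0],[0,0,-28,0,0,0],[0,0,-12,0,0,0],[0,0,-5,0,0,0],[0,0,0,0,0,0]])

```text
clock: 29.13
position: [581.3, -35.1, 77.0]
ee_rot: [0.997, -0.079, -0.002, 0.0]
contact_force: [-0.2, -0.4, -1.8]
gripper_width: 44.7
grasp_force: 61.6
```

Request:
play_rows(series=[[0,0,-2,0,0,0],[0,0,-2,0,0,0],[0,0,0,0,0,0],[0,0,0,0,0,0]])

```text
clock: 29.47
position: [582.6, -34.7, 75.2]
ee_rot: [0.997, -0.079, 0.001, -0.0]
contact_force: [0.3, -0.4, -0.8]
gripper_width: 44.3
grasp_force: 61.6
```

Request:
play_rows(series=[[0,0,-1,0,0,0],[0,0,0,0,0,0],[0,0,0,0,0,0]])

```text
clock: 29.72
position: [582.6, -34.7, 73.9]
ee_rot: [0.997, -0.079, 0.001, -0.0]
contact_force: [-0.9, 0.3, 1.5]
gripper_width: 44.8
grasp_force: 61.6
```

Request:
play_rows(series=[[0,0,0,0,0,0],[0,0,0,0,0,0],[0,0,0,0,0,0],[0,0,0,0,0,0],[0,0,0,0,0,0],[0,0,15,0,0,0],[0,0,30,0,0,0],[0,0,35,0,0,0],[0,0,35,0,0,0],[0,0,0,0,0,0],[0,0,0,0,0,0],[0,0,0,0,0,0]], gripper=1)

```text
clock: 30.72
position: [581.6, -34.7, 188.0]
ee_rot: [0.997, -0.079, -0.0, -0.0]
contact_force: [-0.2, 0.9, -0.8]
gripper_width: 85.5
grasp_force: 0.0
```

Request:
play_rows(series=[[-7.9,-37.2,0,0,0,0],[-7.9,-37.2,0,0,0,0],[-7.9,-37.2,0,0,0,0],[-7.9,-37.2,0,0,0,0],[-7.9,-37.2,0,0,0,0],[-7.9,-37.2,0,0,0,0],[-7.9,-37.2,0,0,0,0],[-7.9,-37.2,0,0,0,0],[0,0,0,0,0,0],[0,0,-15,0,0,0],[0,0,-30,0,0,0],[0,0,-30,0,0,0],[0,0,-16,0,0,0],[0,0,-7,0,0,0],[0,0,0,0,0,0],[0,0,0,0,0,0]])

```text
clock: 32.05
position: [519.1, -332.3, 90.0]
ee_rot: [0.997, -0.079, -0.001, 0.0]
contact_force: [0.7, -0.2, 0.8]
gripper_width: 85.1
grasp_force: 0.0
```

Request:
play_rows(series=[[0,0,0,0,0,0],[0,0,0,0,0,0],[0,0,0,0,0,0],[0,0,0,0,0,0],[0,0,0,0,0,0],[0,0,0,0,0,0],[0,0,0,0,0,0],[0,0,0,0,0,0],[0,0,0,0,0,0]], gripper=0)

```text
clock: 32.8
position: [519.9, -332.8, 92.1]
ee_rot: [0.997, -0.079, 0.001, 0.001]
contact_force: [-0.1, -0.5, 5.2]
gripper_width: 55.0
grasp_force: 63.1
```

Request:
play_rows(series=[[0,0,10,0,0,0],[0,0,25,0,0,0],[0,0,35,0,0,0],[0,0,35,0,0,0],[0,0,30,0,0,0],[1.7,10,0,0,0,0],[7.9,36,0,0,0,0],[7.9,36,0,0,0,0],[7.9,36,0,0,0,0],[7.9,36,0,0,0,0],[7.9,36,0,0,0,0],[7.9,36,0,0,0,0],[7.9,36,0,0,0,0],[7.9,36,0,0,0,0],[7.9,36,0,0,0,0],[7.9,36,0,0,0,0],[7.9,36,0,0,0,0],[3,14.3,0,0,0,0],[0,0,0,0,0,0],[0,0,0,0,0,0]])

```text
clock: 34.47
position: [609.7, 88.7, 224.2]
ee_rot: [0.997, -0.078, -0.001, 0.0]
contact_force: [-0.7, 0.4, -2.2]
gripper_width: 54.6
grasp_force: 64.3
```

Request:
play_rows(series=[[0,0,-15,0,0,0],[0,0,-30,0,0,0],[0,0,-30,0,0,0],[0,0,-28,0,0,0],[0,0,-15,0,0,0],[0,0,-7,0,0,0],[0,0,-4,0,0,0],[0,0,0,0,0,0],[0,0,0,0,0,0]])

```text
clock: 35.22
position: [611.3, 87.6, 97.5]
ee_rot: [0.997, -0.079, 0.001, -0.001]
contact_force: [-0.0, 0.3, -2.7]
gripper_width: 55.1
grasp_force: 64.5
```

Request:
play_rows(series=[[0,0,-1,0,0,0],[0,0,-0.3,0,0,0],[0,0,0,0,0,0]])

```text
clock: 35.47
position: [611.2, 88.0, 96.1]
ee_rot: [0.997, -0.079, 0.001, -0.0]
contact_force: [0.2, -0.2, 1.8]
gripper_width: 55.0
grasp_force: 64.7
```

Request:
play_rows(series=[[0,0,0,0,0,0],[0,0,0,0,0,0],[0,0,0,0,0,0],[0,0,0,0,0,0],[0,0,0,0,0,0],[0,0,15,0,0,0],[0,0,30,0,0,0],[0,0,35,0,0,0],[0,0,35,0,0,0],[0,0,35,0,0,0],[0,0,0,0,0,0],[0,0,0,0,0,0],[0,0,0,0,0,0]], gripper=1)

```text
clock: 36.55
position: [610.0, 88.0, 244.6]
ee_rot: [0.997, -0.079, -0.0, -0.0]
contact_force: [0.2, -0.9, -0.2]
gripper_width: 85.4
grasp_force: 0.0
```

Request:
play_rows(series=[[-14.6,-34.1,0,0,0,0],[-14.6,-34.1,0,0,0,0],[-14.6,-34.1,0,0,0,0],[-14.6,-34.1,0,0,0,0],[-14.6,-34.1,0,0,0,0],[-14.6,-34.1,0,0,0,0],[-14.6,-34.1,0,0,0,0],[-14.6,-34.1,0,0,0,0],[-14.6,-34.1,0,0,0,0],[-14.6,-34.1,0,0,0,0],[-14.6,-34.1,0,0,0,0],[-14.6,-34.1,0,0,0,0],[0,-0.7,0,0,0,0],[0,0,0,0,0,0],[0,0,0,0,0,0]])

```text
clock: 37.8
position: [434.7, -321.7, 243.5]
ee_rot: [0.997, -0.079, -0.001, -0.001]
contact_force: [0.1, -0.4, -0.5]
gripper_width: 85.6
grasp_force: 0.0
```

Request:
play_rows(series=[[0,0,-15,0,0,0],[0,0,-30,0,0,0],[0,0,-30,0,0,0],[0,0,-30,0,0,0],[0,0,-17,0,0,0],[0,0,-7,0,0,0],[0,0,-3,0,0,0],[0,0,0,0,0,0],[0,0,0,0,0,0]])

```text
clock: 38.55
position: [436.5, -321.8, 114.2]
ee_rot: [0.997, -0.078, 0.001, 0.0]
contact_force: [1.0, -0.2, 0.6]
gripper_width: 85.8
grasp_force: 0.0
```

Request:
play_rows(series=[[0,0,0,0,0,0],[0,0,0,0,0,0],[0,0,0,0,0,0],[0,0,0,0,0,0],[0,0,0,0,0,0],[0,0,0,0,0,0],[0,0,0,0,0,0],[0,0,0,0,0,0],[0,0,0,0,0,0]], gripper=0)

```text
clock: 39.3
position: [436.1, -322.6, 114.4]
ee_rot: [0.997, -0.079, 0.001, 0.001]
contact_force: [-1.4, -0.6, 6.5]
gripper_width: 50.7
grasp_force: 61.6
```

Request:
play_rows(series=[[0,0,10,0,0,0],[0,0,25,0,0,0],[0,0,35,0,0,0],[0,0,35,0,0,0],[0,0,25,0,0,0],[6,18,0,0,0,0],[12,37,0,0,0,0],[12,37,0,0,0,0],[12,37,0,0,0,0],[12,37,0,0,0,0],[12,37,0,0,0,0],[12,37,0,0,0,0],[12,37,0,0,0,0],[12,37,0,0,0,0],[11,35,0,0,0,0],[2.7,14.6,0,0,0,0],[0,0,0,0,0,0],[0,0,0,0,0,0]])

```text
clock: 40.8
position: [550.3, 42.3, 242.3]
ee_rot: [0.997, -0.078, -0.001, 0.0]
contact_force: [0.5, -0.4, -2.2]
gripper_width: 50.9
grasp_force: 63.3
```

Request:
play_rows(series=[[0,0,-15,0,0,0],[0,0,-30,0,0,0],[0,0,-30,0,0,0],[0,0,-25,0,0,0],[0,0,-14,0,0,0],[0,0,-7,0,0,0],[0,0,-3,0,0,0],[0,0,0,0,0,0],[0,0,0,0,0,0]])

```text
clock: 41.55
position: [551.9, 41.5, 120.2]
ee_rot: [0.997, -0.079, 0.001, -0.001]
contact_force: [-0.4, -0.3, -2.5]
gripper_width: 50.7
grasp_force: 63.3
```

Request:
play_rows(series=[[0,0,-1,0,0,0],[0,0,-0.7,0,0,0],[0,0,0,0,0,0]])

```text
clock: 41.8
position: [551.9, 41.9, 118.5]
ee_rot: [0.997, -0.079, 0.001, -0.0]
contact_force: [-0.3, -0.8, 1.4]
gripper_width: 51.2
grasp_force: 63.8
```

Request:
play_rows(series=[[0,0,0,0,0,0],[0,0,0,0,0,0],[0,0,0,0,0,0],[0,0,0,0,0,0],[0,0,0,0,0,0],[0,0,15,0,0,0],[0,0,30,0,0,0],[0,0,35,0,0,0],[0,0,35,0,0,0],[0,0,35,0,0,0],[-20,-30,0,0,0,0],[-20,-30,0,0,0,0],[-20,-30,0,0,0,0],[-20,-30,0,0,0,0],[-20,-30,0,0,0,0],[0,0,0,0,0,0],[0,0,0,0,0,0],[0,0,0,0,0,0]], gripper=1)

```text
clock: 43.3
position: [451.3, -108.4, 267.6]
ee_rot: [0.997, -0.079, 0.0, -0.0]
contact_force: [0.9, -0.2, -0.4]
gripper_width: 85.4
grasp_force: 0.0
```

Run:
```python
from h import *
shot('scene','scene11');s=cv2.imread('pics/scene11.png');a=cv2.imread('pics/scene0.png')
m=np.zeros((600,800,3),np.uint8)
for k,i in enumerate((a,s)): m[:400,k*400:k*400+400]=cv2.resize(i[160:280,265:385],(400,400),interpolation=cv2.INTER_CUBIC)
m[400:,:400]=cv2.resize(s[100:180,345:505][:, :160],(400,200));m[400:,400:]=cv2.resize(s[210:370,110:430],(400,200))
cv2.imwrite('pics/mos11.png',m);x=read_state();print(x['position'],x['contact_force'],x['clock'])
```

```text
[ 451.58678275 -107.98677704  267.44747527] [-0.94128605  0.71735952  0.21605018] 43.35
```

View pics/mos11.png

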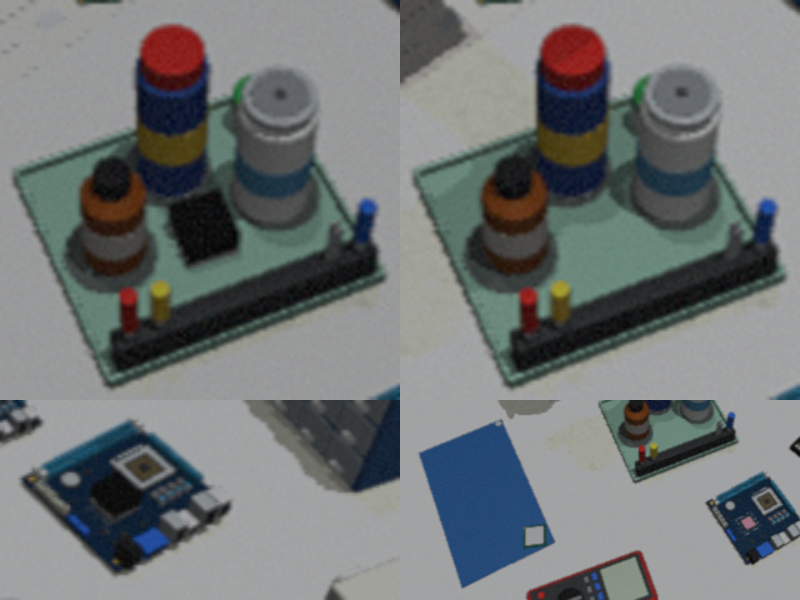

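The before and after views match: all three containers are back on their own rests to within about 1–2 px. The heatsink sits on the chip, the mat is clear apart from the processor, and the arm is free.

```bash
python3 -c "
from bench import job_done
print(job_done())"
```

```text
the job is handed in; nothing more can be done
None
```

I handed in the job at about 43 s of the 136 s allowed: by the camera images the heatsink is centred and square on the chip's pad, and all three containers stand upright on their own rests. The hand-in gave no verdict.

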